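# Release the pink cap from the cap feeder

### The job

The small two-lane feeder on the table holds a pink screw cap in one lane and a blue one in the other, each behind a gate at the end of its own rocking lever. Press down the yellow paddle of the pink cap's lane until its gate lifts and the pink cap rolls out into the feeder's tray, then let the lever come back up so that the gate is closed. Do not pick up anything or touch the caps, keep the blue cap's gate closed, and leave the blue cap and the things round about where they are.

Things in the scene. Friction and masses are not known exactly. Their poses are not given: they have to be found in the camera images.
- feeder: Grey two-lane gravity cap feeder, fixed. Origin on the table under the gates, midway between the lanes; x up the lanes (away from the tray), y to the left lane's side, z up. Lanes centred at y +20 mm (left) and -20 mm (right), rising from x 0 to 155 mm; all its parts are below 100 mm. Pivot posts 94 mm high at x -4 mm, y +85 and -85 mm.
- lever_left (a joint): rocking lever of the left (+y) lane, hinge along the feeder's x through x -4, y +85, z 85 mm: 0 = paddle up, gate closed; 0.55 rad = paddle fully down at its stop, gate fully up. The cap passes from about 0.42 rad on. A spring returns it to 0: about 1.5 N at the paddle starts it, 4 to 5 N holds it down.
- lever_right (a joint): the same for the right (-y) lane, hinge at y -85 mm
- paddle_left (a point): centre of the top of the left lever's yellow paddle, 38 by 38 mm; at rest at x -4, y +150, z 93 mm in the feeder's frame. It moves with the lever: fully pressed it has sunk about 34 mm and tilts 0.55 rad, outer edge down. Nothing lies under it.
- paddle_right (a point): the same for the right lever, at rest at x -4 mm, y -150 mm, z 93 mm in the feeder's frame
- pink_cap_mid (a point): centre of the pink screw cap, 48 mm across, 24 mm thick, loose, standing on edge like a wheel in one of the lanes against its gate (which lane varies), 20 g
- blue_cap_mid (a point): centre of the blue screw cap, same size, standing in the other lane
- tray_mid (a point): centre of the tray's black floor, about 11 mm above the table; the tray is 110 mm (along the feeder's x) by 148 mm inside, its front wall 44 mm high
- jar_a_mid (a point): centre of an amber jar with a black lid, 68 mm across, 78 mm high, loose, behind the left paddle
- jar_b_mid (a point): centre of an amber jar with a black lid, 68 mm across, 78 mm high, loose, behind the right paddle
- wick_tin_mid (a point): centre of a round whitish tin, 68 mm across, 36 mm high, loose, left of the tray
- label_roll_mid (a point): centre of a roll of white stickers lying flat, 66 mm across, 30 mm high, loose, right of the tray
- spatula: spatula with a red blade, 251 mm long, 34 mm wide, 11 mm high, loose, lying far left; origin at the middle of its underside
Things that resemble listed ones, but are neither listed nor needed, are in the scene too. What is meant by the part that bears pink_cap_mid is not green or turquoise, and is the smaller of those in its own colour.

How it is judged:
By the outcome, as a careful person would: the job done as asked, in the order asked, and still so for the second after the job is handed in, with the robot touching nothing.
It also fails if it takes over 32 s, if anything falls off the work surface, if the arm or the gripper's body presses on something with over 40 N, if the wrist force passes 120 N, or if a joint passes its speed limit or range.

### The arm

A 6-joint arm with a two-finger parallel gripper is mounted at the origin on a cart in front of the work surface, level with it; the furniture and walls round the work are solid. World frame = base frame: x ahead of the robot, y to its left, z up, the work surface at z = 0. Lengths are in m, angles in rad, forces in N, time in s.
With the tool pointing down it reaches from about 0.35 to 0.8 m from the base axis. Payload 7.3 kg.
Tool frame: the origin (TCP) lies between the finger pads; the fingertips stand 25 mm ahead of it and the grasp point (between the pads) lies 6 mm ahead of it (r.tip_extent is the distance from the TCP to the fingertips, in m); z points along the fingers, y is the direction in which the jaws open and shut (so a half turn about z gives the same grasp; the last joint's range is limited). The gripper opens to 85 mm and grips with 20 to 120 N. Pads are 22 mm wide; open, the fingers measure 114 mm over their backs; the gripper's body (76 mm by 85 mm) begins 54 mm behind the grasp point. The pads swing forward as they close: fully open they stand 13 mm farther back than shut.
Start: joints at [0.97, 0.342, 1.524, -0, 1.275, -0.146], TCP at [0.231, 0.472, 0.256] pointing down, gripper open.
Joint ranges: [-2.53, 2.53], [-0.77, 2.02], [0.04, 2.7], [-1, 4.14], [0.28, 2.66], [-3.11, 3.11]. Speed limits (rad/s): [2.57, 2.57, 3.14, 3.14, 3.14, 3.14].

### API

Orientations are given as a unit quaternion [x, y, z, w].
In Python, from workcell import r, command_gripper, optics gives the robot as it stands. The module is installed in compiled form; this text tells all that it offers. Calls block until the motion is done:
- r.reach(position, orientation): joint-space move of the TCP to a pose.
- r.move_straight(position, orientation=None, speed=0.15, max_force=None): straight line of the TCP; orientation=None keeps the orientation; speed is the mean speed in m/s. With max_force (N) it stops when the force on the tool has changed by that much, and returns True; else False.
- r.movej(angles): joint-space move.
- command_gripper(opening, force=None): finger opening in m; force is the grip in N (None keeps the last); returns when the fingers have stopped.
- r.hold(seconds).
- r.solve_ik(position, orientation): joint angles nearest the present ones, or None.
- r.read_state(): the state.
- optics.get_image(name): name is "scene" or "side" or "wrist"; returns (picture, depth): 480x640x3 uint8, red, green, blue; 480x640 float32, m along the optical axis (not along the pixel's ray), 0 where there is no reading.
- optics.camera_model(name): a dict with "K" (3x3 intrinsics, pixels), "R" (3x3) and "t" (3): a world point X has camera coordinates R X + t; the wrist camera has in their place "tool_from_camera" (4x4, takes a point from camera to tool coordinates, whose origin is the TCP and whose axes are the flange's). Camera axes: x right, y down, z forward; pixel columns grow to the right and rows downward; lengths in m; the calibration is good to about 2 mm. A picture is of the moment at which its call begins: read the wrist's pose just before it. camera_model takes no time and is no camera call.
A pose or a line that the arm cannot do raises r.PlanningError and nothing moves.
- r.finish_job(): hands the job in, once; it reports no verdict.
The state is a dict: "time_s": time; "joint_positions": joint angles; "dq": joint speeds; "tau": joint torques, N m; "eef_pos": TCP position; "eef_rot": TCP orientation; "contact_force": force on the tool from outside, world axes, zero at the start; "torque": the same for the moment, N m; "grip_width": finger opening in m.
Only numpy, scipy, OpenCV 4.12 (cv2) and the standard library are available. Lean on these libraries where they do the work, as an engineer would, in place of code of your own. Each camera call takes 0.05 s, during which the arm holds its last target.

## Working session

There is one attempt and no reset: what is moved stays moved. The work goes in short steps, each a Python script; the robot and the scene stay as the last script left them, time stands still between calls to the robot, and variables do not carry over. Pictures are saved under pics/ and viewed, and the job is handed in when it is done.

```bash
mkdir -p pics
python3 - <<'E'
from workcell import r,optics
import cv2,numpy as np
for n in("scene","side"):
    im,d=optics.get_image(n); cv2.imwrite(f"pics/{n}0.png",im[:,:,::-1]); np.save(f"{n}0.npy",d)
    m=optics.camera_model(n); print(n,m); np.savez(f"{n}cm.npz",**m)
s=r.read_state();print(s)
E
```

```text
scene {'K': array([[473.93819279,   0.        , 321.30357436],
       [  0.        , 473.93819279, 243.21651262],
       [  0.        ,   0.        ,   1.        ]]), 'R': array([[ 0.84413448, -0.53603256,  0.01029983],
       [-0.37958873, -0.61111596, -0.69458598],
       [ 0.37861509,  0.58241427, -0.71933596]]), 't': array([-0.39057395,  0.3515236 ,  0.91243154])}
side {'K': array([[567.38101961,   0.        , 311.69336783],
       [  0.        , 567.38101961, 239.46477307],
       [  0.        ,   0.        ,   1.        ]]), 'R': array([[ 0.99182935, -0.12753832, -0.00291904],
       [-0.05245449, -0.38685233, -0.92064857],
       [ 0.11628874,  0.91327939, -0.39038146]]), 't': array([-0.55567479,  0.15148641,  1.58097781])}
{'time_s': 0.1, 'joint_positions': array([ 9.70016878e-01,  3.42645711e-01,  1.52491555e+00, -2.32066054e-05,
        1.27540003e+00, -1.45938290e-01]), 'dq': array([ 7.51532345e-04, -5.92083431e-04, -7.73154393e-04, -6.43315897e-05,
        4.13592869e-04,  9.35349130e-04]), 'tau': array([ 1.56421429e-03, -4.34448230e+01, -2.46492165e+01, -1.38007408e-04,
        4.64675119e-03,  8.89971489e-06]), 'eef_pos': array([0.23041578, 0.47137673, 0.25570132]), 'eef_rot': array([ 2.25461922e-01,  9.74251740e-01, -6.41219033e-04, -2.39266680e-04]), 'contact_force': array([-0.20955173,  0.13048348,  0.18332734]), 'torque': array([-0.02555825, -0.03100048, -0.05442627]), 'grip_width': 0.08552400130413852}
```

View pics/scene0.png

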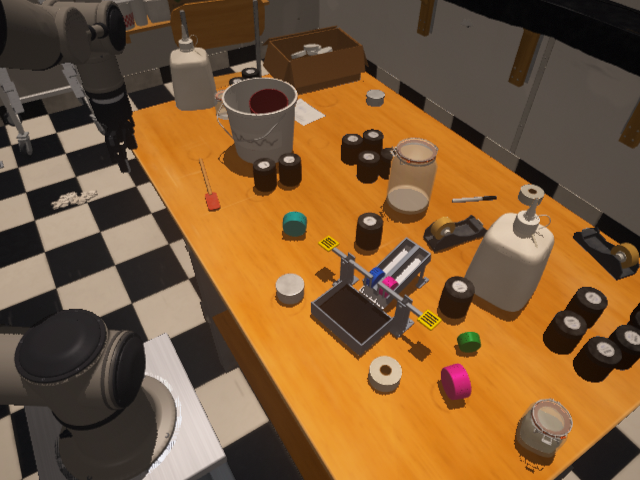

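View pics/side0.png

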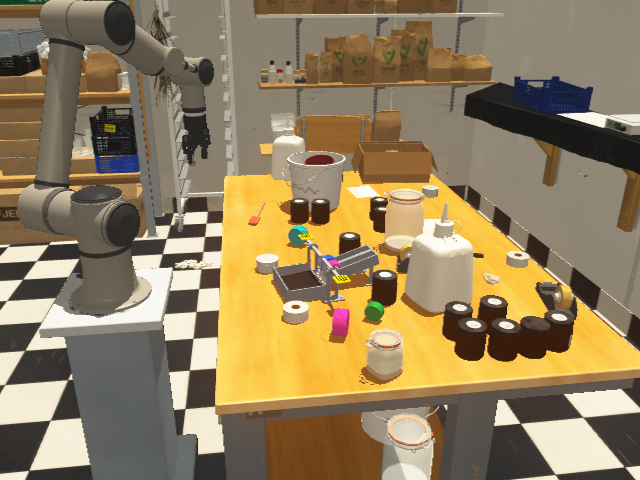

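```bash
cat > h.py <<'E'
import numpy as np
def px(n,u,v,d,m):
    z=d[v,u]; K=m['K']; c=np.array([(u-K[0,2])/K[0,0]*z,(v-K[1,2])/K[1,1]*z,z]); return m['R'].T@(c-m['t'])
E
python3 - <<'E'
import cv2,numpy as np
from h import *
im=cv2.imread("pics/scene0.png"); cv2.imwrite("pics/c1.png",cv2.resize(im[225:365,300:450],None,fx=5,fy=4.2,interpolation=2)[:600])
im2=cv2.imread("pics/side0.png"); cv2.imwrite("pics/c2.png",cv2.resize(im2[215:315,260:390],None,fx=6,fy=6,interpolation=2))
for n,i in(("scene",im),("side",im2)):
    d=np.load(n+"0.npy");m=np.load(n+"cm.npz")
    b,g,rr=[i[:,:,k].astype(int) for k in range(3)]
    mk=((rr>150)&(g>140)&(b<80)).astype(np.uint8)
    mk=cv2.morphologyEx(mk,cv2.MORPH_CLOSE,np.ones((3,3)))
    k,l,s,c=cv2.connectedComponentsWithStats(mk)
    for j in range(1,k):
        if s[j,4]>40:
            P=np.array([px(n,u,v,d,m) for v,u in zip(*np.where(l==j))])
            print(n,s[j],c[j].round(1),np.median(P,0).round(4),((P.min(0)+P.max(0))/2).round(4))
E
```

```text
scene [  140   161   293   319 20197] [307.6 361.9] [ 0.3753 -0.1125  0.0005] [0.3119 0.1436 0.4491]
scene [441 217   9   7  42] [444.3 219.6] [0.8643 0.0472 0.0778] [0.8974 0.077  0.0397]
scene [318 235  21  16 169] [328.3 242.7] [0.5598 0.123  0.0934] [ 0.3759 -0.1516  0.451 ]
scene [268 266  11  17  50] [273.3 274.3] [0.4353 0.1727 0.0006] [0.4337 0.1817 0.0006]
scene [417 309  24  20 265] [429.1 318.7] [ 0.6172 -0.1703  0.0939] [ 0.4072 -0.3159  0.4514]
scene [373 340  22  19 156] [380.9 349. ] [ 0.5317 -0.1327  0.0008] [ 0.5321 -0.1417  0.0023]
scene [502 372  38  30 146] [521.4 390. ] [ 0.7161 -0.3685  0.0009] [ 0.4259 -0.42    0.4509]
scene [613 406  22  18  46] [624.6 413.3] [ 0.8542 -0.5072  0.0013] [ 0.8498 -0.5067  0.0013]
scene [560 442  33  28  67] [578.3 452.9] [ 0.7142 -0.507   0.0012] [ 0.7023 -0.5067  0.0014]
side [  223   171   335   226 26733] [352.3 289.9] [ 6.036e-01 -1.054e-01 -3.000e-04] [ 0.7858 -0.1618  0.3708]
side [226 187   9  17  80] [229.3 194.8] [ 0.318   0.8328 -0.0009] [ 3.220e-01  8.402e-01 -3.000e-04]
side [310 250   5  18  78] [312.2 258.3] [5.793e-01 1.447e-01 2.000e-04] [0.5814 0.1291 0.0381]
side [332 275  19   9 113] [341.1 278.7] [ 0.6143 -0.1724  0.0928] [ 0.5236 -0.7313  0.3778]
side [563 291   9   7  41] [567.1 295. ] [ 1.1744 -0.285   0.0649] [ 1.1739 -0.2848  0.0661]
side [ 541  298   82   75 2498] [584.5 342.8] [ 1.1764e+00 -4.0980e-01 -3.0000e-04] [ 0.8222 -0.8233  0.3746]
side [483 334   6  23  50] [485.9 344.6] [ 9.256e-01 -3.803e-01  3.000e-04] [ 0.9263 -0.3792  0.0251]
side [489 357  36  16 197] [505.7 364.3] [ 9.394e-01 -4.592e-01 -3.000e-04] [ 9.403e-01 -4.593e-01 -5.000e-04]
```

View pics/c1.png

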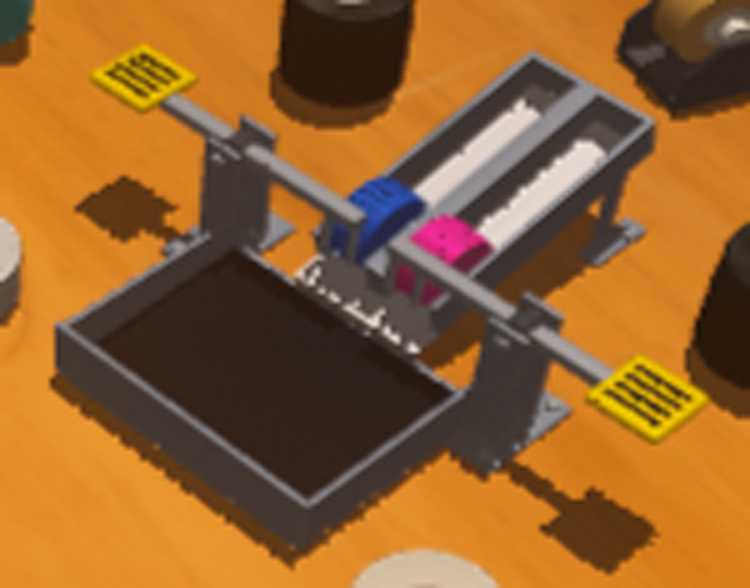

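View pics/c2.png

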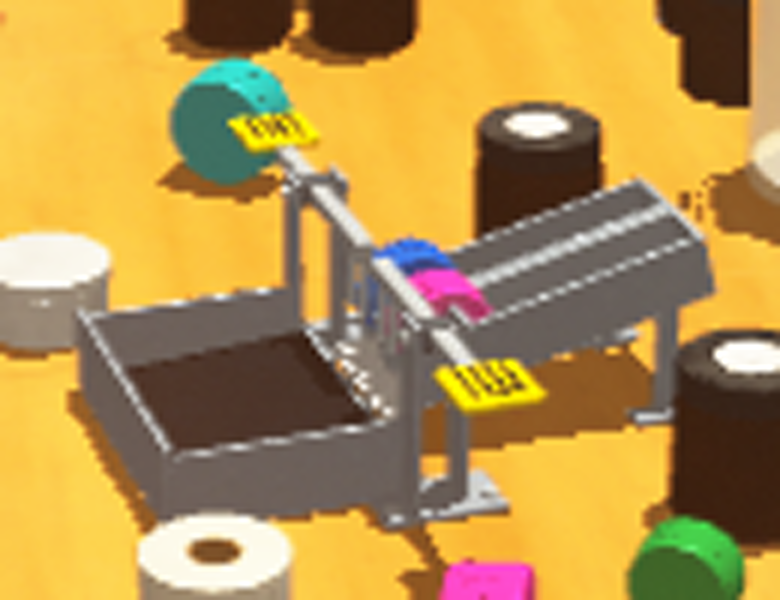

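```bash
cat >> h.py <<'E'
from scipy.spatial.transform import Rotation as Ro
a=np.arctan2(.0574,.2933)
y=np.array([np.cos(a),np.sin(a),0]); z=np.array([0,0,-1.]); x=np.cross(y,z)
Q=Ro.from_matrix(np.c_[x,y,z]).as_quat()
P=np.array([0.616,-0.171])
E
python3 - <<'E'
from h import *
from workcell import r,optics,command_gripper
import cv2
command_gripper(0.0); print(r.tip_extent, r.read_state()['time_s'])
print(r.solve_ik([*P,0.2],Q))
r.reach([*P,0.2],Q)
print(r.move_straight([*P,0.093+r.tip_extent+0.012],speed=.1,max_force=8))
s=r.read_state(); print(s['time_s'],s['eef_pos'],s['contact_force'])
for n in("scene","side"):
    im,d=optics.get_image(n); cv2.imwrite(f"pics/{n}1.png",im[:,:,::-1])
im=cv2.imread("pics/scene1.png")[225:365,300:470];im2=cv2.imread("pics/side1.png")[195:335,260:430]
cv2.imwrite("pics/d1.png",cv2.resize(np.hstack([im,im2]),(800,329),interpolation=2))
E
```

```text
0.025 0.8667
[-3.90572500e-01  5.96381329e-01  1.26473073e+00 -4.44089210e-16
  1.28048059e+00 -5.83833954e-01]
False
4.375 [ 0.61642769 -0.17113598  0.13068136] [0.42706518 0.87074176 0.25166117]
```

View pics/d1.png

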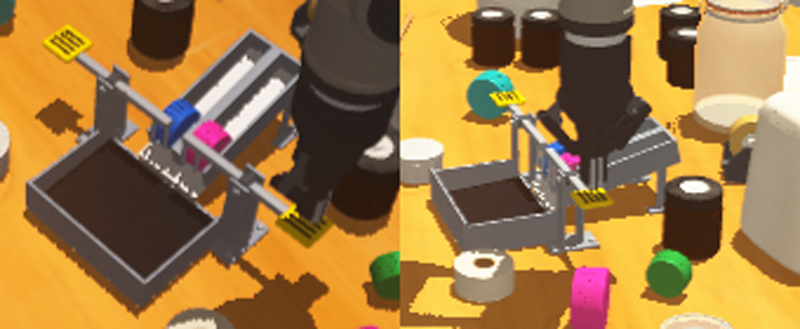

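The closed fingertips stand just above the right paddle (about (300,215) in the left crop, (592,190) in the right one). Pressing next.

Run:
```python
from h import *
from workcell import r,optics,command_gripper
import cv2
for zt in (.105,.095,.090,.087):
    h=r.move_straight([*P,zt],speed=.06,max_force=15)
    s=r.read_state(); print(h,s['time_s'],s['eef_pos'].round(4),s['contact_force'].round(2))
    if h: break
r.hold(.7)
o=[]
for n,(v,u) in(("scene",(225,300)),("side",(195,260))):
    im,d=optics.get_image(n); cv2.imwrite(f"pics/{n}2.png",im[:,:,::-1]); o.append(im[v:v+140,u:u+170,::-1])
cv2.imwrite("pics/d2.png",cv2.resize(np.hstack(o),(800,329),interpolation=2))
print(r.read_state()['contact_force'])
```

```text
False 5.0417 [ 0.6155 -0.1708  0.1044] [ 0.24 -0.23 -0.33]
False 5.3583 [ 0.6156 -0.1708  0.0943] [ 0.25 -0.08 -0.65]
False 5.6083 [ 0.6163 -0.1713  0.0902] [ 0.39 -1.46  3.94]
False 5.8583 [ 0.6163 -0.1712  0.0873] [ 1.09 -0.87  3.06]
[ 2.32278239 -0.5881566   3.15320538]
```

View pics/d2.png

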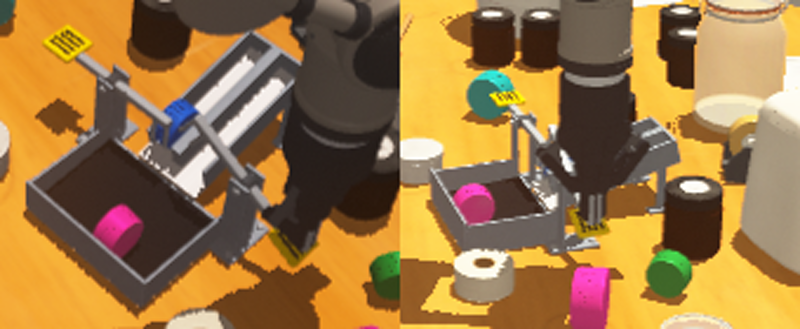

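The pink cap has rolled into the tray at about (120,230) in the left crop. The blue cap is still behind its gate. Now I'll release the paddle.

Run:
```python
from h import *
from workcell import r,optics,command_gripper
import cv2
r.move_straight([*P,.125],speed=.06)
r.move_straight([*P,.24],speed=.15)
r.hold(.5)
o=[]
for n,(v,u) in(("scene",(225,300)),("side",(195,260))):
    im,d=optics.get_image(n); cv2.imwrite(f"pics/{n}3.png",im[:,:,::-1]); o.append(im[v:v+140,u:u+170,::-1])
cv2.imwrite("pics/d3.png",cv2.resize(np.hstack(o),(800,329),interpolation=2))
s=r.read_state();print(s['time_s'],s['contact_force'])
```

```text
8.9583 [0.2024645  0.17947586 0.93692947]
```

View pics/d3.png

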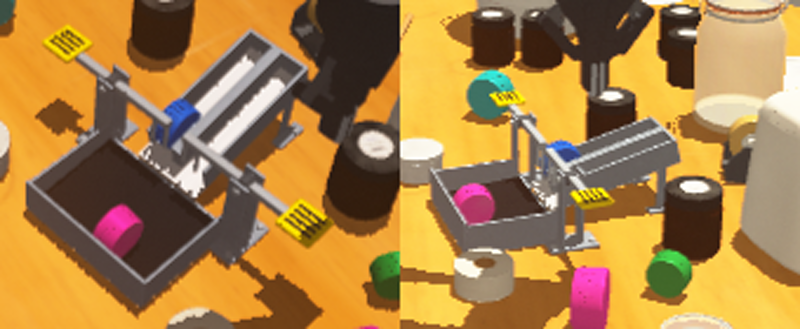

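View pics/scene3.png

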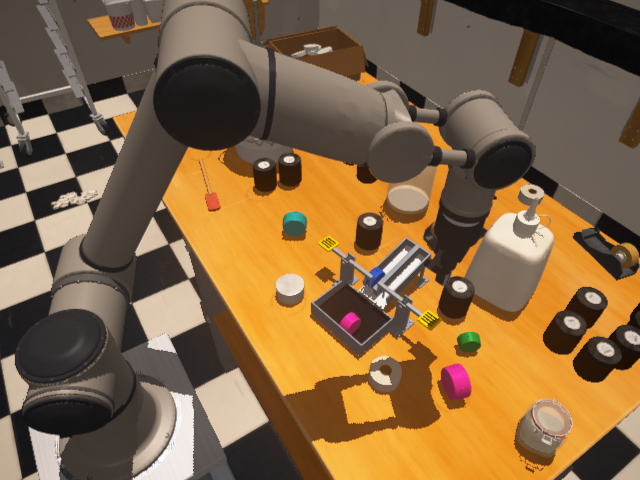

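The pink cap lies in the tray at (350,322). The right paddle is back up at (429,319), the same pixel as before, and everything else is unmoved. The arm touches nothing.

```bash
python3 -c "
from workcell import r
r.finish_job()"
```

```text
the job is handed in; nothing more can be done
```

I pressed the right lane's paddle, the pink cap's lane, with closed fingertips until the pink cap rolled into the tray. I then let the lever come back up and handed the job in at about 9 s.

- **Result:** the last pictures show the pink cap in the tray and the right paddle back at its rest height, so I take its gate as closed. I judged that from the lever and paddle rather than from a close view of the gate.
- **Blue cap and surroundings:** the blue cap is still behind its closed gate, and the jars, tin, label roll and spatula look unmoved.
- **Forces and contact:** the contact force readings I took while pressing were about 3–4 N. At the end the gripper was clear of everything, about 0.12 m above the paddle.

No check failed or disagreed.

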